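# Blow the dust off a watch case through the slot of a de-dusting box

## Task

Lift the light-blue cover of the de-dusting box open until it rests back on its stop. Then take the steel watch case out of the rack by its red handle and lower it straight down through the narrow slot in the box's top, without forcing it, until the case is level with the air nozzles; finish holding it there by the handle, upright, square to the slot, still, and not resting on or leaning against the box. Leave the brass watch case with the green handle, the parts tray, the watch movement and the brass block where they are.

Things in the scene. Friction and masses are not known exactly. Their poses are not given: they have to be found in the camera images.
- box: de-dusting box, fixed to the bench: cream housing 150 (x) x 160 (y) x 125 mm high, clear side windows, hollow, light-blue hinged cover on top. Origin under its centre on the bench; x points from the front (tab side, nearer the robot) to the hinge side at the back, z up. Aluminium top plate 10 mm thick, upper face 125 mm above the bench
- slot (a point): centre of the slot in the top plate, at the plate's upper face (125 mm above the bench); axes as the box. Slot 42 mm long (x), 14 mm wide (y): 2 mm more than the watch case each way; 3 mm chamfer round its upper edge. Below the 10 mm plate the chamber is free (142 x 152 mm, floor 12 mm above the bench). Hidden while the cover is closed
- nozzles (a point): point in the chamber straight below the slot, 54 mm under the top plate's upper face, level with the rows of air nozzles (the nozzles end 38 mm to either side, along y); axes as the box. The centre of the watch case belongs here
- lid (a joint): angle of the light-blue cover in rad: 0 closed (lying flat on the box), grows as the front edge is lifted; the stop is at 1.85, where the cover leans back past upright. It is light (0.22 kg) with a free hinge: let go below about 1.5 it falls shut, let go past about 1.6 it falls open onto the stop
- lid_tab (a point): grip point on the cover's black front tab, moves with the cover; axes as the box while closed. Tab 24 mm wide (y, the hinge direction), 9 mm thick, sticking out 44 mm forward (-x) of the cover's front edge; the point is on its mid-line, 28 mm out from that edge, 178 mm from the hinge axis and 5.5 mm above it when closed (130 mm above the bench). Cover plate 150 x 160 x 6 mm
- lid_hinge (a point): middle of the cover's hinge axis, at the back top edge of the box (75 mm behind the slot, 125 mm above the bench). This frame turns with the cover; the hinge axis is its y axis, along the box's y. The cover opens by turning about +y (front edge up and over towards the box's +x)
- handle (a point): centre of the red handle of the holder with the steel watch case. Handle 22 (x) x 20 (y) x 70 mm tall, flat-sided. z up along the holder, x along the case's width, y through its thickness. Below this point: handle end and collar (32 mm round, 5 thick) at 35 mm, 7 mm round shank, brass clamp 20 x 7 from 77 mm, case centre at 111, lowest point at 135. About 0.15 kg; hangs upright by its collar
- case (a point): centre of the steel watch case, 111 mm below handle on the same holder, same axes. The case is a disc 40 mm in diameter (across x and z) and 12 mm thick along y, with lugs to 48 mm total height; it may go through the slot either way round (half turn)
- holder: the holder with the steel case and red handle as a whole; origin at its lowest point (lug tips), 135 mm below the handle's centre; same axes as handle
- rack: light wooden rack fixed to the bench, 220 (x) x 90 (y) x 105 mm high; origin under its centre. Its 12 mm top board has two oblong openings 46 (x) x 18 mm (y), 50 mm either side of the centre along the rack's x, in which the two holders hang with their collars on the board; lift straight up
- spare_handle (a point): centre of the green handle of the other holder in the rack (same make and sizes, brass-coloured watch case); leave it hanging
- spare: the other holder, with the brass case and green handle; origin at its lowest point
- tray: light-blue round parts tray, 124 mm diameter, 16 mm high, loose on the bench; origin under its centre; leave it
- movement: watch movement on a small dark steel movement holder, 46 x 40 x 29 mm, loose; origin under its centre; leave it
- brassblock: brass block with rows of holes, 36 x 60 x 26 mm, loose; origin under its centre; leave it
There are look-alikes about, which are no part of the job. Leave any orange look-alike of the holder alone.

How it is judged (in metres and radians):
On the way, in this order (a step that is already met when the one before it is completed fails the run):
1. the cover rests open on its stop while the steel case still hangs in the rack (value of joint lid above 1.78 rad and distance of holder from where it was at the start of the episode below 0.015 m), for 0.2 s.
2. the steel case is lifted clear out of the rack by the gripper (height (world z) of holder above 0.108 m and contact force between the fingers and holder above 1 N), for 0.2 s.
At the end, for the whole second after the job is handed in: Cover on its stop (over 1.78 rad); steel case within 6 mm sideways and 9 mm in height of the nozzle point, upright within 0.1 rad, square to the slot within 0.12 rad, still, gripped by the fingers, and under 0.8 N between holder and box (value of joint lid above 1.78 rad and horizontal distance between case and nozzles below 0.006 m and z of case in the frame of nozzles between -0.009 and 0.009 m and angle between case's own z axis and vertical below 0.1 rad and angle between the x axis of case and the x axis of nozzles, either way round below 0.12 rad and linear speed of holder below 0.02 m/s and contact force between the fingers and holder above 1 N and contact force between holder and box below 0.8 N); the arm keeps its last pose, push and grip.
It fails at once if the holder is forced against the box (over 20 N) (contact force between holder and box above 20 N).
It fails at once if the spare holder with the green handle is disturbed (over 12 mm) (distance of spare from where it was at the start of the episode above 0.012 m).
It fails at once if the parts tray is disturbed (over 12 mm) (distance of tray from where it was at the start of the episode above 0.012 m).
It fails at once if the movement is disturbed (over 12 mm) (distance of movement from where it was at the start of the episode above 0.012 m).
It fails at once if the brass block is disturbed (over 12 mm) (distance of brassblock from where it was at the start of the episode above 0.012 m).
It also fails if it takes over 72 s, if anything falls off the work surface, if the arm or the gripper's body presses on something with over 40 N, if the wrist force passes 120 N, or if a joint passes its speed limit or range.

## Robot

A 6-joint arm with a two-finger parallel gripper is mounted at the origin on the work surface. World frame = base frame: x ahead of the robot, y to its left, z up, the work surface at z = 0. Lengths are in mm, angles in rad, forces in N, time in s.
With the tool pointing down it reaches from about 400 to 825 mm from the base axis. Payload 7 kg.
Tool frame: the origin (TCP) lies on the centre line of the jaws, within the pads' length; the fingertips stand ahead of it and the grasp point (between the pads) lies 11 mm behind it (r.tcp_to_tips is the x of the fingertips in the tool frame, in mm); x points along the fingers, y is the direction in which the jaws open and shut, and the axes are right-handed (so a half turn about x gives the same grasp; the last joint's range is limited). The gripper opens to 88 mm and grips with 3 to 60 N. Pads are 19 mm wide; open, the fingers measure 130 mm over their backs; the gripper's body (78 mm by 193 mm) begins 47 mm behind the grasp point.
Start: joints at [-0.927, 0.359, 0.012, 0, -1.224, -0.288], TCP at [235.102, -632.71, 234.561] pointing down, gripper open.
Joint ranges: [-3.07, 3.07], [-1.43, 2.12], [-1.02, 1.25], [-3.03, 1.67], [-3.05, -0], [-3.03, 3.03]. Speed limits (rad/s): [2.39, 2.39, 3.01, 3.14, 3.14, 3.14].

## Interface

Orientations are given as [roll, pitch, yaw] about the fixed x, y, z axes, in that order (R = Rz(yaw) Ry(pitch) Rx(roll)).
In Python, from cell import r gives the robot as it stands.
- The arm moves only by the shell command python3 -m handwheel 'ROWS' [FORCE]. ROWS is a JSON object of lists of equal length, an entry for each row: "delta_pos": the shift along the tool's x, y, z in m, a list of three; "spin": the turn about the tool's x in rad; "jaw": the finger opening in m, from 0 to 0.0876. A call has 1 to 12 rows; each row shifts and turns the commanded pose from where the row before left it, along the tool's axes as they then stand; what a row does not reach is not made up. A row lasts 1/8 s, in which the tool goes at most 62.5 mm and 10.7 degrees, less where a joint would pass 70% of its speed; a pose out of reach is approached as far as the arm can. A call with a gripper value outside its range is refused whole. The fingers move at their own pace and stop on an object; FORCE is the grip in N (left out, the last holds). Time passes only in rows, so rows that do not move let the fingers close. It gives the time, the measured TCP pose, the force and the opening at its end, in the units of the state.
- r.get_obs(): the state, without advancing time (a new reading comes with each control period).
- r.get_image(name): name is "side" or "top"; returns the picture (400x640x3 uint8, red, green, blue); there is no depth.
- r.camera_info(name): a dict with "fx", "fy", "cx", "cy" (pixels), "rvec" (rotation vector, rad) and "tvec" (3), from world to camera coordinates, as OpenCV has them. Camera axes: x right, y down, z forward; pixel columns grow to the right and rows downward; lengths in mm; the calibration is good to about 2 mm. A picture is of the moment at which its call begins. camera_info takes no time and is no camera call.
- r.finish_job(): hands the job in, once; it reports no verdict.
The state is a dict: "time_s": time; "q": joint angles; "joint_vel": joint speeds; "joint_efforts": joint torques, N m; "tcp_pos": TCP position; "tool_rot": TCP orientation; "ft_force": force on the tool from outside, world axes, zero at the start; "moment": the same for the moment, N m; "gripper_width": finger opening in mm.
Only numpy, scipy, OpenCV 4.12 (cv2) and the standard library are available. Lean on these libraries where they do the work, as an engineer would, in place of code of your own. Each camera call takes 0.05 s, during which the arm holds its last target.

## Working session

There is one attempt and no reset: what is moved stays moved. The work goes in short steps, Python scripts to look and compute and a shell command to move; the robot and the scene stay as the last step left them, time stands still between calls to the robot, and variables do not carry over. Pictures are saved under pics/ and viewed, and the job is handed in when it is done.

```bash
ls; mkdir -p pics
python3 - <<'E'
from cell import r
import cv2,numpy as np
print(r.get_obs()); print(r.tcp_to_tips)
for n in("side","top"):
    cv2.imwrite(f"pics/{n}0.png",r.get_image(n)[:,:,::-1]); c=r.camera_info(n); print(n,c)
    R=cv2.Rodrigues(np.array(c["rvec"],float))[0]; print("pos",-R.T@np.array(c["tvec"]).ravel(), R)
E
```

```text
pics
{'time_s': 0.0, 'q': array([-9.26920897e-01,  3.59392394e-01,  1.10718697e-02, -3.97110442e-04,
       -1.22406623e+00, -2.88089340e-01]), 'joint_vel': array([-0.00037982, -0.00052869,  0.00099789,  0.00087658, -0.00033846,
        0.00123277]), 'joint_efforts': array([ 1.15142561e-04, -5.82725573e+01,  2.93065470e+01,  6.99709922e+00,
        7.22651108e-03, -1.63213567e-04]), 'tcp_pos': array([ 234.94592054, -632.29403471,  233.61629677]), 'tool_rot': array([1.62836767, 1.56916266, 1.98401852]), 'ft_force': array([-0.6604591 , -0.30836877,  0.36439973]), 'moment': array([ 0.00970778, -0.08515524,  0.00306635]), 'gripper_width': 87.81129928266297}
8.0
side {'fx': 426.7491887011601, 'fy': 426.7491887011601, 'cx': 313.8786609734032, 'cy': 203.1599627821822, 'rvec': array([ 0.05709595, -2.94503946,  1.06589259]), 'tvec': array([ 523.24861145,   65.27944997, 1080.69974252])}
pos [502.28628665 660.67419721 870.16121543] [[-0.99929437 -0.03736047  0.00386864]
 [-0.03118226  0.76777646 -0.63995857]
 [ 0.0209389  -0.63962762 -0.76839968]]
top {'fx': 456.2821701967483, 'fy': 456.2821701967483, 'cx': 317.9333468160544, 'cy': 199.76820499380742, 'rvec': array([ 2.13027149, -2.08445691,  0.23576236]), 'tvec': array([ 19.63859017, 529.64746184, 888.26217138])}
pos [323.55166579  32.61297314 981.92286189] [[ 0.0210486  -0.9997588   0.00626954]
 [-0.97590293 -0.02190781 -0.21710256]
 [ 0.21718754 -0.00154876 -0.97612867]]
```

View pics/side0.png

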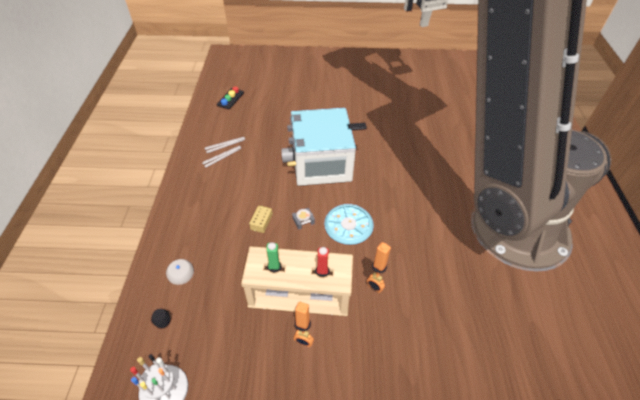

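View pics/top0.png

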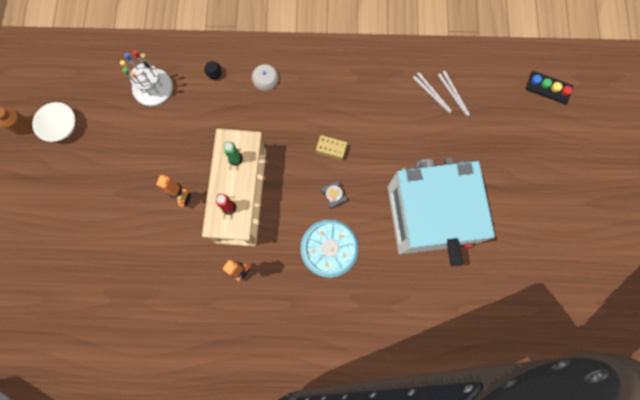

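Side: the red handle is at (322,262), green at (273,257), and the cover tab at (357,127). Top: red is at (226,204), green at (232,153), and the tab at (456,252). The orange look-alikes stand away from the rack: side (381,258) and (302,318).

```bash
cat > h.py <<'E'
from cell import r
import cv2,numpy as np
def cam(n):
    c=r.camera_info(n);R=cv2.Rodrigues(np.array(c["rvec"],float))[0];t=np.array(c["tvec"],float).ravel()
    K=np.array([[c["fx"],0,c["cx"]],[0,c["fy"],c["cy"]],[0,0,1]]);return K,R,t
def ray(n,p):
    K,R,t=cam(n);d=R.T@np.linalg.solve(K,np.array([p[0],p[1],1.]));return -R.T@t,d/np.linalg.norm(d)
def plane(n,p,z):
    o,d=ray(n,p);return o+d*(z-o[2])/d[2]
def tri(p1,p2):
    o1,d1=ray("side",p1);o2,d2=ray("top",p2)
    s=np.linalg.lstsq(np.c_[d1,-d2],o2-o1,rcond=None)[0];a=o1+s[0]*d1;b=o2+s[1]*d2
    return (a+b)/2,np.linalg.norm(a-b)
def proj(n,X):
    K,R,t=cam(n);c=K@(R@np.array(X,float)+t);return c[:2]/c[2]
def mask(img,lo,hi):
    h=cv2.cvtColor(img,cv2.COLOR_RGB2HSV);return cv2.inRange(h,np.array(lo),np.array(hi))
def blobs(m,amin=20):
    n,l,s,c=cv2.connectedComponentsWithStats(m)
    return [(s[i][:5].tolist(),c[i].round(1).tolist()) for i in range(1,n) if s[i][4]>=amin],l
E
python3 - <<'E'
from h import *
for n in("side","top"):
    im=cv2.cvtColor(cv2.imread(f"pics/{n}0.png"),cv2.COLOR_BGR2RGB)
    hs=cv2.cvtColor(im,cv2.COLOR_RGB2HSV)
    red=mask(im,(0,190,60),(6,255,255))|mask(im,(172,150,60),(180,255,255))
    print(n,"red",blobs(red)[0]); print("green",blobs(mask(im,(60,120,30),(88,255,255)))[0])
    bl=mask(im,(92,60,120),(105,255,255)); bs,l=blobs(bl,200); print("blue",bs)
    print("orange",blobs(mask(im,(8,200,150),(14,255,255)))[0])
    for i in np.unique(l)[1:]:
        if (l==i).sum()>1500:
            c=cv2.findContours((l==i).astype(np.uint8),cv2.RETR_EXTERNAL,cv2.CHAIN_APPROX_NONE)[0][0]
            print("rect",cv2.minAreaRect(c),cv2.approxPolyDP(c,8,True)[:,0].tolist())
    dk=(hs[:,:,2]<45).astype(np.uint8)*255
    print("dark",[b for b in blobs(dk,40)[0] if b[0][4]<600])
def crop(n,x,y,w,h,s):
    im=cv2.imread(f"pics/{n}0.png")[y:y+h,x:x+w];return cv2.resize(im,None,fx=s,fy=s,interpolation=cv2.INTER_CUBIC)
cv2.imwrite("pics/c1.png",np.hstack([crop("side",235,225,160,120,3),crop("top",200,120,80,130,3)[:360]]) if 0 else crop("side",235,225,160,130,4))
cv2.imwrite("pics/c2.png",crop("top",190,120,100,140,4)); cv2.imwrite("pics/c3.png",crop("top",375,145,130,130,4));cv2.imwrite("pics/c4.png",crop("side",270,95,110,95,5))
E
```

```text
side red []
green [([269, 252, 10, 17, 101], [273.5, 260.1])]
blue [([293, 109, 62, 42, 2060], [322.9, 129.8]), ([325, 205, 48, 39, 775], [348.9, 225.2])]
orange []
rect ((322.9580078125, 129.36947631835938), (39.31272888183594, 59.867103576660156), 86.18592071533203) [[344, 109], [293, 112], [305, 142], [295, 149], [354, 146]]
dark [([568, 0, 13, 54, 379], [573.4, 25.1]), ([561, 65, 12, 58, 304], [566.2, 91.0]), ([551, 132, 14, 66, 276], [558.0, 165.0]), ([608, 171, 32, 61, 255], [624.4, 201.3])]
top red []
green [([542, 79, 10, 9, 68], [546.4, 82.9]), ([227, 148, 13, 14, 113], [233.7, 155.7])]
blue [([398, 162, 97, 85, 6094], [445.5, 205.5]), ([301, 220, 57, 57, 1465], [327.9, 248.5])]
orange []
rect ((445.8772888183594, 203.8887481689453), (81.06591796875, 84.47001647949219), 80.36246490478516) [[478, 162], [471, 174], [455, 163], [421, 167], [420, 180], [398, 172], [411, 246], [493, 237]]
dark [([206, 65, 15, 14, 112], [214.8, 72.8]), ([527, 87, 39, 16, 56], [545.8, 95.1]), ([326, 394, 18, 6, 65], [334.3, 397.0])]
```

View pics/c1.png

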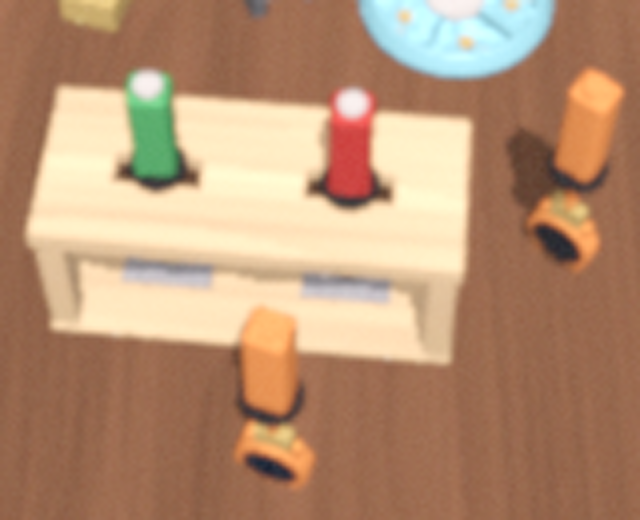

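View pics/c2.png

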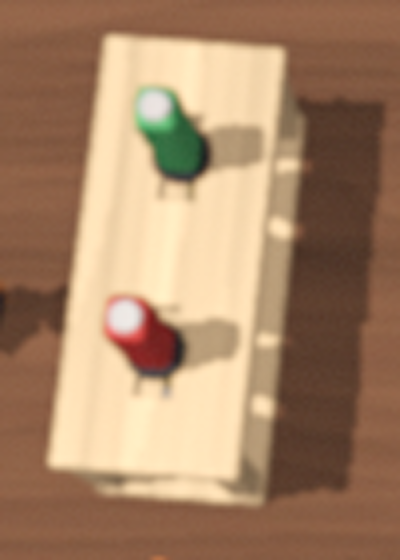

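View pics/c3.png

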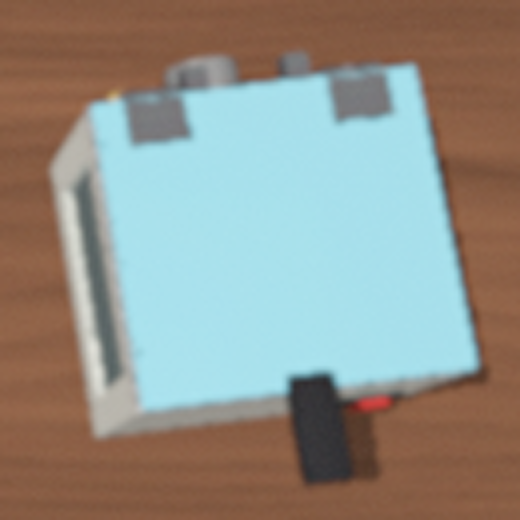

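View pics/c4.png

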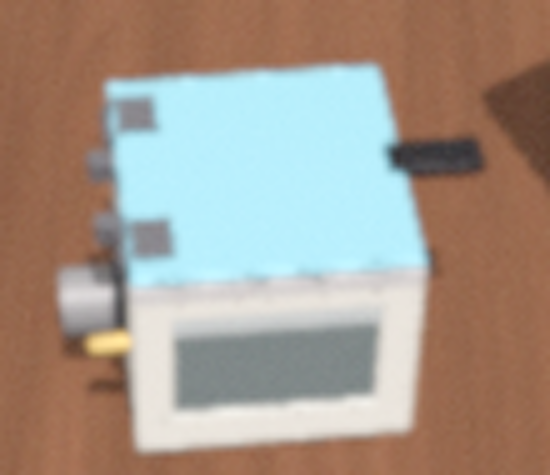

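The crops confirm that the red-handled holder hangs in the nearer opening of the rack: cap at side (323,251) and top (221.5,199.5). The orange ones stand free on the bench. The cover is closed, with its tab toward the robot. Next I triangulate.

Run:
```python
from h import *
S=lambda p:(p[0]/5+270-.4,p[1]/5+95-.4); T=lambda p:(p[0]/4+375-.4,p[1]/4+145-.4)
P={}
for k,s,t in [("BL",(132,285),(90,102)),("BR",(105,80),(416,64)),("FR",(380,64),(480,366)),("FL",(427,268),(140,412)),("tabtip_mid",(482,155),(329,480)),("tabroot",(395,158),(310,377))]:
    X,g=tri(S(s),T(t)); P[k]=X; print(k,X.round(1),round(g,1),"top@131",plane("top",T(t),131).round(1))
C={k:plane("top",T(t),131)  for k,t in [("BL",(90,102)),("BR",(416,64)),("FR",(480,366)),("FL",(140,412))]}
for nm,Q in(("tri",P),("top",C)):
    for a,b in(("BL","BR"),("FL","FR"),("FL","BL"),("FR","BR")):
        d=Q[b]-Q[a]; print(nm,a,b,np.linalg.norm(d).round(1),np.degrees(np.arctan2(d[1],d[0])).round(1))
    print("centre",np.mean([Q[k] for k in("BL","BR","FR","FL")],0).round(1))
S=lambda p:(p[0]/4+235-.4,p[1]/4+225-.4); T=lambda p:(p[0]/4+190-.4,p[1]/4+120-.4)
for k,s,t in [("redcap",(352,103),(126,318)),("greencap",(149,84),(154,106)),("redcollar",(350,190),(157,357)),("greencollar",(157,175),(182,160)),
  ("rackA",(60,88),(284,47)),("rackB",(470,120),(240,477)),("rackC",(460,270),(52,467)),("rackD",(30,240),(106,37))]:
    X,g=tri(S(s),T(t)); print(k,X.round(1),round(g,1),"top@105",plane("top",T(t),105).round(1),"side@105",plane("side",S(s),105).round(1))
```

```text
BL [ 574.3 -120.8  131.5] 1.8 top@131 [ 575.3 -121.1  131. ]
BR [ 598.  -280.   133.1] 1.0 top@131 [ 598.2 -280.7  131. ]
FR [ 448.8 -301.3  133.3] 2.5 top@131 [ 450.3 -302.6  131. ]
FL [ 425.3 -142.5  128.2] 0.4 top@131 [ 425.1 -142.   131. ]
tabtip_mid [ 394.7 -228.8  130.9] 1.5 top@131 [ 395.5 -229.   131. ]
tabroot [ 441.7 -221.   134. ] 2.5 top@131 [ 443.4 -222.3  131. ]
tri BL BR 161.0 -81.5
tri FL FR 160.6 -81.6
tri FL BL 150.6 8.3
tri FR BR 150.8 8.1
centre [ 511.6 -211.2  131.5]
top BL BR 161.2 -81.8
top FL FR 162.6 -81.1
top FL BL 151.6 7.9
top FR BR 149.5 8.4
centre [ 512.3 -211.6  131. ]
redcap [499.4 205.  181.7] 1.0 top@105 [515.7 221.7 105. ] side@105 [499.6 154.1 105. ]
greencap [598.5 198.7 183.1] 0.4 top@105 [625.6 214.9 105. ] side@105 [609.1 146.3 105. ]
redcollar [498.3 205.7 101.4] 2.1 top@105 [496.5 205.2 105. ] side@105 [499.3 207.5 105. ]
greencollar [599.4 199.9 100.3] 1.0 top@105 [597.5 199.1 105. ] side@105 [599.3 202.5 105. ]
rackA [657.4 150.9 105.8] 1.8 top@105 [658.7 150.9 105. ] side@105 [656.7 150.8 105. ]
rackB [437.6 161.8 104.5] 1.8 top@105 [438.4 161.5 105. ] side@105 [436.8 162.4 105. ]
rackC [442.4 251.8 106. ] 2.5 top@105 [441.3 252.4 105. ] side@105 [443.5 250.9 105. ]
rackD [660.8 241.9 104.5] 2.5 top@105 [661.9 241.7 105. ] side@105 [659.5 242.7 105. ]
```

```bash
cat >> h.py <<'E'
from scipy.spatial.transform import Rotation as Ro
YB=np.radians(8.2); CB=np.array([512.,-211.4]); BX=np.array([np.cos(YB),np.sin(YB)])
YR=np.radians(-2.84); RED=np.array([499.4,204.8])
def st():
    o=r.get_obs();R=Ro.from_euler("xyz",o["tool_rot"]).as_matrix();return o,R
def togo(xyz,yaw):
    "delta in tool axes after spin (mm) to put TCP at xyz with jaw axis along world yaw"
    o,R=st();ya=np.arctan2(R[1,1],R[0,1])
    d=(yaw-ya+np.pi/2)%np.pi-np.pi/2   # world turn; tool x is down -> spin=-d
    R2=Ro.from_rotvec([0,0,d]).as_matrix()@R
    v=np.array(xyz)-o["tcp_pos"]
    print("t",round(o["time_s"],2),"tcp",o["tcp_pos"].round(1),"jawyaw",np.degrees(ya).round(2),"tilt",np.degrees(np.arccos(-R[2,0])).round(2),"w",round(o["gripper_width"],1),"F",o["ft_force"].round(1))
    print("spin",round(-d,4),"delta before spin",(R.T@v).round(1),"after spin",(R2.T@v).round(1),"q",o["q"].round(2))
E
python3 - <<'E'
from h import *
o,R=st();print(R.round(3))
H=CB+75*BX; G=H-178*BX; print(H,G)
togo([*G,250],YB+np.pi/2)
for p in((235,268),(170,185)):print(plane("top",p,130).round(0))
E
```

```text
[[-0.001 -0.348  0.937]
 [ 0.001  0.937  0.348]
 [-1.     0.001 -0.   ]]
[ 586.23321732 -200.70282997] [ 410.05304822 -226.09078017]
t 0.1 tcp [ 234.9 -632.3  233.7] jawyaw 110.38 tilt 0.08 w 87.7 F [-0.  -0.6 -0.3]
spin 0.2126 delta before spin [-15.8 319.9 305.6] after spin [-15.7 377.1 231.3] q [-0.93  0.36  0.01 -0.   -1.22 -0.29]
[380. 182. 130.]
[536. 316. 130.]
```

```bash
python3 -m handwheel '{"delta_pos":[[0,0,0],[0,0,0],[0,0.0377,0.0231],[0,0.0377,0.0231],[0,0.0377,0.0231],[0,0.0377,0.0231],[0,0.0377,0.0231],[0,0.0377,0.0231],[0,0.0377,0.0231],[0,0.0377,0.0231],[0,0.0377,0.0231],[0,0.0377,0.0231]],"spin":[0.1063,0.1063,0,0,0,0,0,0,0,0,0,0],"jaw":[0.06,0.06,0.06,0.06,0.06,0.06,0.06,0.06,0.06,0.06,0.06,0.06]}' 10
python3 - <<'E'
from h import *
H=CB+75*BX; G=H-178*BX
togo([*G,130.5-11],YB+np.pi/2)
E
```

```text
time_s: 1.6
tcp_pos: [410.1, -225.2, 234.5]
tool_rot: [1.996, 1.571, 2.139]
ft_force: [0.0, 0.0, -0.0]
gripper_width: 60.0
t 1.6 tcp [ 410.1 -225.2  234.5] jawyaw 98.2 tilt 0.01 w 60.0 F [ 0.  0. -0.]
spin 0.0 delta before spin [115.   -0.9  -0.2] after spin [115.   -0.9  -0.2] q [-0.08  0.01 -0.43 -0.   -1.13 -1.35]
```

```bash
python3 -m handwheel '{"delta_pos":[[0.03,-0.001,0],[0.03,0,0],[0.03,0,0],[0.025,0,0],[0,0,0],[0,0,0],[0,0,0],[0,0,0],[0,0,0]],"spin":[0,0,0,0,0,0,0,0,0],"jaw":[0.06,0.06,0.06,0.06,0.06,0.02,0.02,0.02,0.02]}' 10
python3 - <<'E'
from h import *
H=CB+75*BX; G=H-178*BX
togo([*G,130.5-11],YB+np.pi/2)
for n in("side","top"):cv2.imwrite(f"pics/{n}1.png",cv2.resize(r.get_image(n)[60:300,250:570,::-1],None,fx=2,fy=2))
E
```

```text
time_s: 2.72
tcp_pos: [410.3, -227.6, 120.0]
tool_rot: [-0.221, 1.57, -0.078]
ft_force: [1.3, -0.8, -0.4]
gripper_width: 25.6
t 2.73 tcp [ 410.3 -227.6  120. ] jawyaw 98.2 tilt 0.05 w 25.6 F [ 1.3 -0.8 -0.4]
spin 0.0001 delta before spin [ 0.5  1.5 -0. ] after spin [ 0.5  1.5 -0. ] q [-0.09  0.13 -0.59 -0.   -0.85 -1.34]
```

View pics/side1.png

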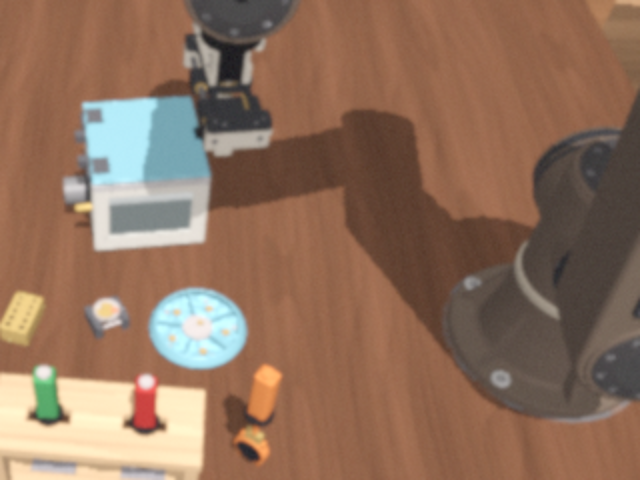

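```bash
python3 -m handwheel '{"delta_pos":[[0,0,0],[0,0,0]],"spin":[0,0],"jaw":[0.02,0.02]}' 10
python3 - <<'E'
import numpy as np
t=0.031+np.linspace(0,1.8,25); x=-178.1*np.cos(t); z=178.1*np.sin(t)
print([[round(-b/1000,4),0,round(a/1000,4)] for a,b in zip(np.diff(x),np.diff(z))])
E
```

```text
time_s: 3.08
tcp_pos: [410.1, -227.0, 119.9]
tool_rot: [0.98, 1.57, 1.123]
ft_force: [-1.8, 6.1, 4.9]
gripper_width: 23.9
[[np.float64(-0.0133), 0, np.float64(0.0009)], [np.float64(-0.0132), 0, np.float64(0.0019)], [np.float64(-0.013), 0, np.float64(0.0029)], [np.float64(-0.0128), 0, np.float64(0.0039)], [np.float64(-0.0125), 0, np.float64(0.0048)], [np.float64(-0.0121), 0, np.float64(0.0057)], [np.float64(-0.0116), 0, np.float64(0.0066)], [np.float64(-0.0111), 0, np.float64(0.0075)], [np.float64(-0.0105), 0, np.float64(0.0083)], [np.float64(-0.0098), 0, np.float64(0.009)], [np.float64(-0.0091), 0, np.float64(0.0098)], [np.float64(-0.0084), 0, np.float64(0.0104)], [np.float64(-0.0076), 0, np.float64(0.011)], [np.float64(-0.0067), 0, np.float64(0.0115)], [np.float64(-0.0058), 0, np.float64(0.012)], [np.float64(-0.0049), 0, np.float64(0.0124)], [np.float64(-0.004), 0, np.float64(0.0127)], [np.float64(-0.003), 0, np.float64(0.013)], [np.float64(-0.002), 0, np.float64(0.0132)], [np.float64(-0.001), 0, np.float64(0.0133)], [np.float64(-0.0), 0, np.float64(0.0134)], [np.float64(0.001), 0, np.float64(0.0133)], [np.float64(0.002), 0, np.float64(0.0132)], [np.float64(0.0029), 0, np.float64(0.013)]]
```

```bash
python3 -m handwheel '{"delta_pos":[[0,0.001,0],[-0.0133,0,0.0009],[-0.0132,0,0.0019],[-0.013,0,0.0029],[-0.0128,0,0.0039],[-0.0125,0,0.0048],[-0.0121,0,0.0057],[0,0,0]],"spin":[0,0,0,0,0,0,0,0],"jaw":[0.02,0.02,0.02,0.02,0.02,0.02,0.02,0.02]}' 10
python3 - <<'E'
from h import *
cv2.imwrite(f"pics/side2.png",cv2.resize(r.get_image("side")[40:280,250:570,::-1],None,fx=2,fy=2))
E
```

```text
time_s: 4.08
tcp_pos: [430.2, -223.8, 197.4]
tool_rot: [-0.732, 1.57, -0.588]
ft_force: [-1.8, -5.7, 0.1]
gripper_width: 24.2
```

View pics/side2.png

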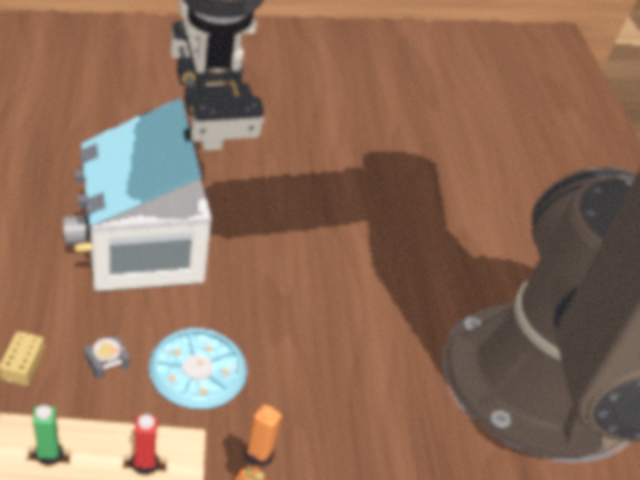

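The cover is rising with the tab in the jaws: its edge is lifted near crop (185,105). Forces are small, so I continue the arc.

```bash
python3 -m handwheel '{"delta_pos":[[-0.0116,-0.0005,0.0066],[-0.0111,0,0.0075],[-0.0105,0,0.0083],[-0.0098,0,0.009],[-0.0091,0,0.0098],[-0.0084,0,0.0104],[-0.0076,0,0.011],[-0.0067,0,0.0115],[-0.0058,0,0.012],[-0.0049,0,0.0124]],"spin":[0,0,0,0,0,0,0,0,0,0],"jaw":[0.02,0.02,0.02,0.02,0.02,0.02,0.02,0.02,0.02,0.02]}' 10
python3 - <<'E'
from h import *
cv2.imwrite(f"pics/side3.png",cv2.resize(r.get_image("side")[0:240,250:570,::-1],None,fx=2,fy=2))
E
```

```text
time_s: 5.38
tcp_pos: [528.2, -209.6, 282.1]
tool_rot: [1.722, 1.57, 1.865]
ft_force: [-2.5, 4.9, -1.2]
gripper_width: 24.1
```

View pics/side3.png

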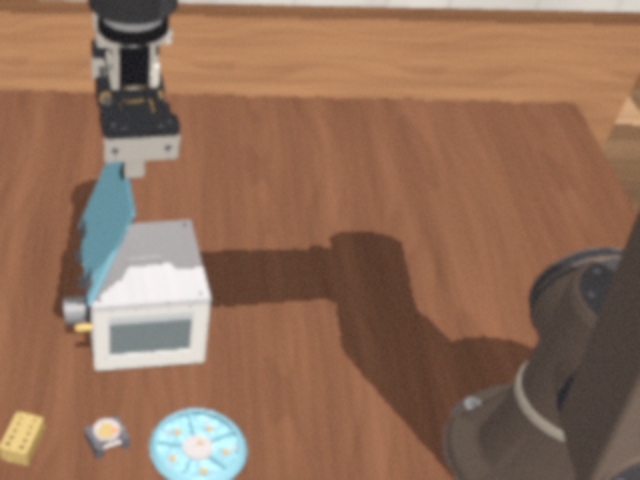

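The cover is about 1.2 rad open and still held. Now the rest of the arc.

```bash
python3 -m handwheel '{"delta_pos":[[-0.004,0.0004,0.0127],[-0.003,0,0.013],[-0.002,0,0.0132],[-0.001,0,0.0133],[0,0,0.0134],[0.001,0,0.0133],[0.002,0,0.0132],[0.0029,0,0.013],[0,0,0],[0,0,0]],"spin":[0,0,0,0,0,0,0,0,0,0],"jaw":[0.02,0.02,0.02,0.02,0.02,0.02,0.02,0.02,0.02,0.02]}' 10
python3 - <<'E'
from h import *
togo([0,0,0],YB+np.pi/2)
cv2.imwrite(f"pics/side4.png",cv2.resize(r.get_image("side")[0:240,250:570,::-1],None,fx=2,fy=2))
E
```

```text
time_s: 6.68
tcp_pos: [633.0, -194.2, 286.0]
tool_rot: [0.026, 1.569, 0.17]
ft_force: [0.7, 4.9, 0.1]
gripper_width: 23.8
t 6.67 tcp [ 633.  -194.2  286. ] jawyaw 98.24 tilt 0.1 w 23.8 F [0.7 4.9 0.1]
spin 0.0006 delta before spin [ 285.1  282.9 -599.1] after spin [ 285.1  282.5 -599.3] q [-0.    0.31  0.06 -0.   -1.32 -1.42]
```

View pics/side4.png

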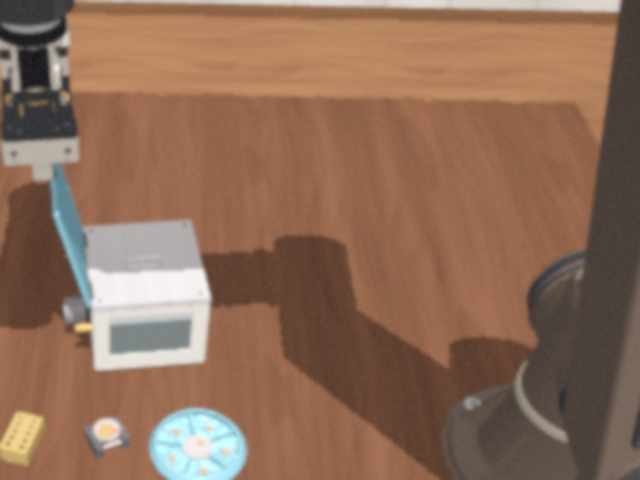

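```bash
python3 -m handwheel '{"delta_pos":[[0,0,0],[0,0,0],[0,0,0],[0,0,0],[-0.015,0,0],[-0.025,0,0],[-0.025,0,0],[0,0,0]],"spin":[0,0,0,0,0,0,0,0],"jaw":[0.06,0.06,0.06,0.06,0.06,0.06,0.06,0.06]}' 20
python3 - <<'E'
from h import *
togo([*RED,134],YR+np.pi/2)
for n in("side","top"):
    im=r.get_image(n)[:,:,::-1];cv2.imwrite(f"pics/{n}5r.png",im);cv2.imwrite(f"pics/{n}5.png",cv2.resize(im[60:300,230:550],None,fx=2,fy=2))
E
```

```text
time_s: 7.72
tcp_pos: [632.3, -195.2, 354.8]
tool_rot: [-0.342, 1.565, -0.199]
ft_force: [0.1, 0.8, -0.5]
gripper_width: 60.0
t 7.72 tcp [ 632.3 -195.2  354.8] jawyaw 98.21 tilt 0.31 w 60.0 F [ 0.1  0.8 -0.5]
spin 0.1928 delta before spin [219.7 415.3 -75.5] after spin [ 219.4  393.3 -153.7] q [-0.    0.29  0.18  0.   -1.46 -1.42]
```

View pics/side5.png

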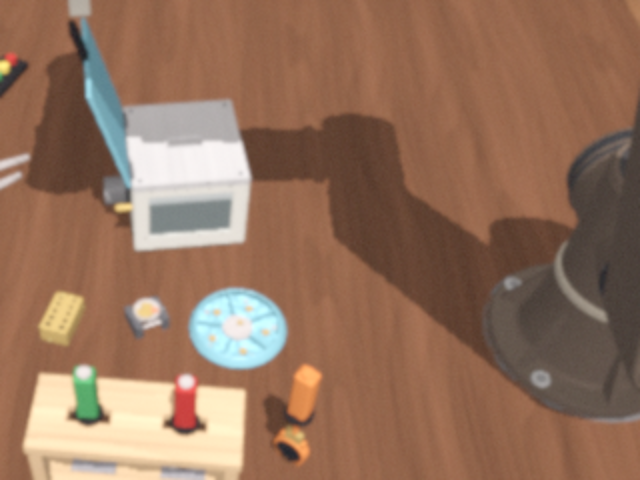

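View pics/top5.png

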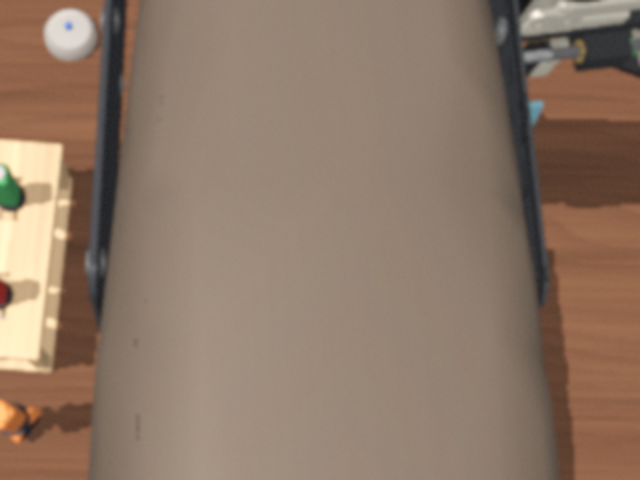

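```bash
python3 -m handwheel '{"delta_pos":[[0,0,0],[0,0,0],[0,0.0393,-0.0154],[0,0.0393,-0.0154],[0,0.0393,-0.0154],[0.014,0.0393,-0.0154],[0.014,0.0393,-0.0154],[0.017,0.0393,-0.0154],[0.017,0.0393,-0.0154],[0.017,0.0393,-0.0154],[0.017,0.0393,-0.0154],[0.017,0.0393,-0.0154]],"spin":[0.0964,0.0964,0,0,0,0,0,0,0,0,0,0],"jaw":[0.06,0.06,0.06,0.06,0.06,0.06,0.06,0.06,0.06,0.06,0.06,0.06]}' 20
python3 - <<'E'
from h import *
for n in("side","top"):
    im=r.get_image(n)[:,:,::-1];cv2.imwrite(f"pics/{n}6r.png",im);
    im=im[200:350,200:400] if n=="side" else im[100:300,180:520]
    cv2.imwrite(f"pics/{n}6.png",cv2.resize(im,None,fx=4 if n=="side" else 2.3,fy=4 if n=="side" else 2.3,interpolation=cv2.INTER_CUBIC))
togo([*RED,134],YR+np.pi/2)
E
```

```text
time_s: 9.32
tcp_pos: [496.0, 206.3, 237.1]
tool_rot: [-2.447, 1.57, -2.497]
ft_force: [1.7, -0.6, 0.7]
gripper_width: 60.0
t 9.43 tcp [494.9 207.5 235.5] jawyaw 87.31 tilt 0.23 w 60.0 F [-0.9  0.1 -0.4]
spin 0.0026 delta before spin [101.5  -2.2   5. ] after spin [101.5  -2.2   5. ] q [ 0.76  0.13 -0.29 -0.   -1.15 -2.38]
```

View pics/side6.png

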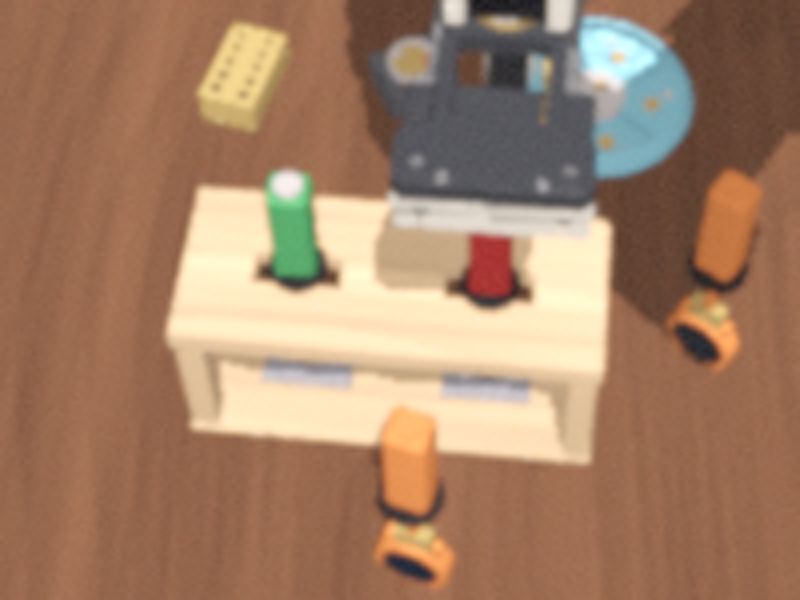

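View pics/top6.png

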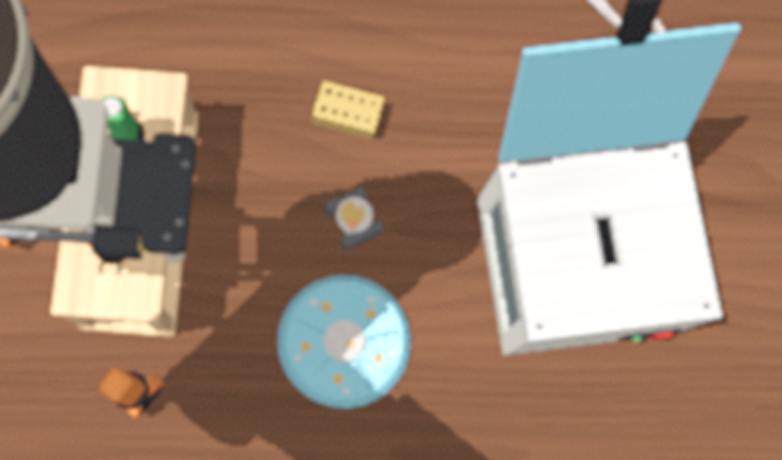

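Run:
```python
from h import *
im=cv2.imread("pics/top6r.png");g=cv2.cvtColor(im,cv2.COLOR_BGR2GRAY)
x0,y0=432,190;c=g[y0:222,x0:456];print(c.min(),np.median(c))
w=np.clip(np.median(c)-c.astype(float)-30,0,None);yy,xx=np.mgrid[:c.shape[0],:c.shape[1]]
m=np.array([(w*xx).sum(),(w*yy).sum()])/w.sum()+[x0,y0];print(m,"slot top",plane("top",m,125).round(1),"at z121",plane("top",m,121).round(1))
pts=np.argwhere(c<110)[:,::-1]+[x0,y0]; rc=cv2.minAreaRect(pts.astype(np.float32));print(rc)
P=np.array([plane("top",p,123)[:2] for p in pts]);u,s,v=np.linalg.svd(P-P.mean(0));print("axis",np.degrees(np.arctan2(v[0][1],v[0][0]))%180)
# plate corners
def T(p):return (p[0]/2.3+180-.3,p[1]/2.3+100-.3)
Q=[plane("top",T(p),125)[:2] for p in((499,162),(686,144),(721,316),(532,340))]
# plate/housing corners
Q=np.array(Q);print(Q.round(1),Q.mean(0).round(1))
cv2.imwrite("pics/slot.png",cv2.resize(im[150:260,380:500],None,fx=5,fy=5,interpolation=cv2.INTER_CUBIC))
s=cv2.imread("pics/side5r.png");cv2.imwrite("pics/slots.png",cv2.resize(s[100:190,280:360],None,fx=6,fy=6,interpolation=cv2.INTER_CUBIC))
print(proj("side",[512,-211.4,125]),proj("top",[512,-211.4,125]))
```

```text
34 253.0
[443.30662082 204.23551696] slot top [ 510.8 -210.   125. ] at z121 [ 511.7 -211.1  121. ]
((443.3269348144531, 204.1346435546875), (18.43491554260254, 4.118439197540283), 78.69007110595703)
axis 7.769564801907933
[[ 577.  -121.3]
 [ 596.6 -281.4]
 [ 449.3 -302.1]
 [ 426.1 -145.9]] [ 512.2 -212.7]
[321.42460132 130.31489507] [444.01417089 203.65574114]
```

View pics/slot.png

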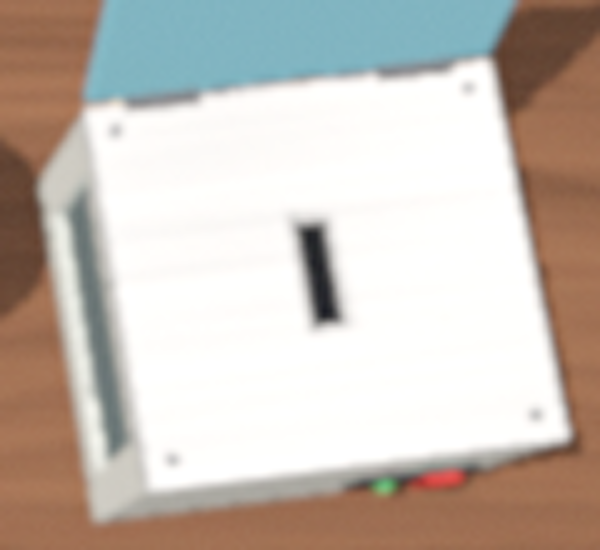

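View pics/slots.png

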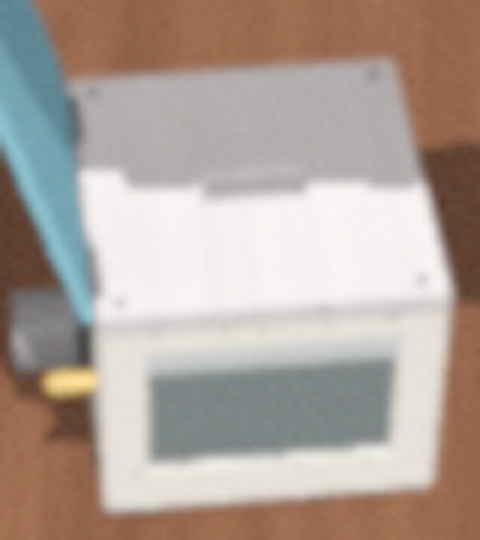

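Run:
```python
from h import *
t=np.array([(115,130),(468,88),(536,414),(172,459)])/5+[380,150]-.4
s=np.array([(119,300),(93,93),(374,75),(422,279)])/6+[280,100]-.4
X=[];
for a,b in zip(s,t):
    p,g=tri(a,b);X.append(p);print(p.round(1),round(g,1),plane("top",b,125)[:2].round(1),plane("side",a,125)[:2].round(1))
X=np.array(X);print(X.mean(0).round(2),np.mean([plane("top",b,125) for b in t],0).round(2),np.mean([plane("side",a,125) for a in s],0).round(2))
for i,j in((3,0),(2,1),(1,0),(2,3)):
    d=X[j]-X[i];print(np.linalg.norm(d).round(1),np.degrees(np.arctan2(d[1],d[0])).round(2))
```

```text
[ 565.6 -132.3  127.4] 0.1 [ 566.2 -132.7] [ 565.8 -134.8]
[ 586.  -271.3  125.4] 0.5 [ 586.4 -271.5] [ 585.8 -271.7]
[ 457.6 -290.5  124.9] 0.7 [ 458.  -290.6] [ 457.3 -290.2]
[ 437.6 -151.5  126.6] 0.1 [ 437.8 -151.8] [ 437.5 -153.2]
[ 511.71 -211.39  126.06] [ 512.08 -211.65  125.  ] [ 511.62 -212.47  125.  ]
129.4 8.53
129.8 8.52
140.5 98.37
140.5 98.2
```

```bash
python3 -m handwheel '{"delta_pos":[[0,-0.0022,0.005],[0,0,0],[0.03,0,0]],"spin":[0.0026,0,0],"jaw":[0.06,0.06,0.06]}' 20
python3 - <<'E'
from h import *
togo([*RED,134],YR+np.pi/2)
E
```

```text
time_s: 9.8
tcp_pos: [503.8, 202.9, 210.1]
tool_rot: [0.656, 1.565, 0.603]
ft_force: [-0.2, 0.3, -0.5]
gripper_width: 59.9
t 9.8 tcp [503.8 202.9 210.1] jawyaw 86.93 tilt 0.31 w 59.9 F [-0.2  0.3 -0.5]
spin -0.004 delta before spin [76.1  1.4 -4.8] after spin [76.1  1.4 -4.8] q [ 0.74  0.16 -0.32  0.   -1.09 -2.37]
```

```bash
python3 -m handwheel '{"delta_pos":[[0,0,0],[0,0,0],[0,0,0]],"spin":[0,0,0],"jaw":[0.06,0.06,0.06]}' 20
python3 - <<'E'
from h import *
togo([*RED,134],YR+np.pi/2)
E
python3 -m handwheel '{"delta_pos":[[0,0,0]],"spin":[0],"jaw":[0.06]}' 20
```

```text
time_s: 10.18
tcp_pos: [502.6, 203.0, 209.3]
tool_rot: [0.613, 1.569, 0.561]
ft_force: [0.4, -0.0, -0.2]
gripper_width: 59.8
t 10.18 tcp [502.6 203.  209.3] jawyaw 86.99 tilt 0.1 w 59.8 F [ 0.4 -0.  -0.2]
spin -0.0029 delta before spin [75.3  1.5 -3.4] after spin [75.3  1.5 -3.4] q [ 0.75  0.16 -0.32  0.   -1.09 -2.37]
time_s: 10.3
tcp_pos: [502.2, 203.1, 208.8]
tool_rot: [0.723, 1.57, 0.671]
ft_force: [0.3, 0.1, -0.4]
gripper_width: 60.1
```

```bash
python3 -m handwheel '{"delta_pos":[[0,0,0],[0,0,0],[0,0,0],[0,0,0]],"spin":[0,0,0,0],"jaw":[0.06,0.06,0.06,0.06]}' 20
python3 - <<'E'
from h import *
togo([*RED,134],YR+np.pi/2)
E
python3 -m handwheel '{"delta_pos":[[0,0,0],[0,0,0],[0,0,0],[0,0,0]],"spin":[0,0,0,0],"jaw":[0.06,0.06,0.06,0.06]}' 20
```

```text
time_s: 10.8
tcp_pos: [501.9, 203.0, 208.0]
tool_rot: [-2.245, 1.571, -2.297]
ft_force: [-0.2, -0.3, 0.5]
gripper_width: 59.8
t 10.8 tcp [501.9 203.  208. ] jawyaw 87.01 tilt 0.0 w 59.8 F [-0.2 -0.3  0.5]
spin -0.0026 delta before spin [74.   1.7 -2.6] after spin [74.   1.7 -2.6] q [ 0.75  0.16 -0.32  0.   -1.09 -2.37]
time_s: 11.3
tcp_pos: [501.9, 202.9, 208.1]
tool_rot: [1.115, 1.571, 1.063]
ft_force: [0.2, -0.8, -0.5]
gripper_width: 60.2
```

```bash
python3 -m handwheel '{"delta_pos":[[0,0.0017,-0.0026],[0.018,0,0],[0.018,0,0],[0.018,0,0],[0.015,0,0],[0.005,0,0],[0,0,0],[0,0,0],[0,0,0],[0,0,0]],"spin":[0,0,0,0,0,0,0,0,0,0],"jaw":[0.06,0.06,0.06,0.06,0.06,0.06,0.06,0.06,0.06,0.06]}' 20
python3 - <<'E'
from h import *
togo([*RED,134],YR+np.pi/2)
for n in("side",):
    im=r.get_image(n)[:,:,::-1];cv2.imwrite("pics/side7.png",cv2.resize(im[200:350,200:400],None,fx=4,fy=4,interpolation=cv2.INTER_CUBIC))
E
```

```text
time_s: 12.55
tcp_pos: [499.6, 204.9, 134.4]
tool_rot: [0.776, 1.57, 0.724]
ft_force: [-0.1, 0.2, -0.2]
gripper_width: 59.8
t 12.55 tcp [499.6 204.9 134.4] jawyaw 87.01 tilt 0.04 w 59.8 F [-0.1  0.2 -0.2]
spin -0.0027 delta before spin [ 0.4 -0.1 -0.2] after spin [ 0.4 -0.1 -0.2] q [ 0.75  0.23 -0.42  0.   -0.92 -2.38]
```

View pics/side7.png

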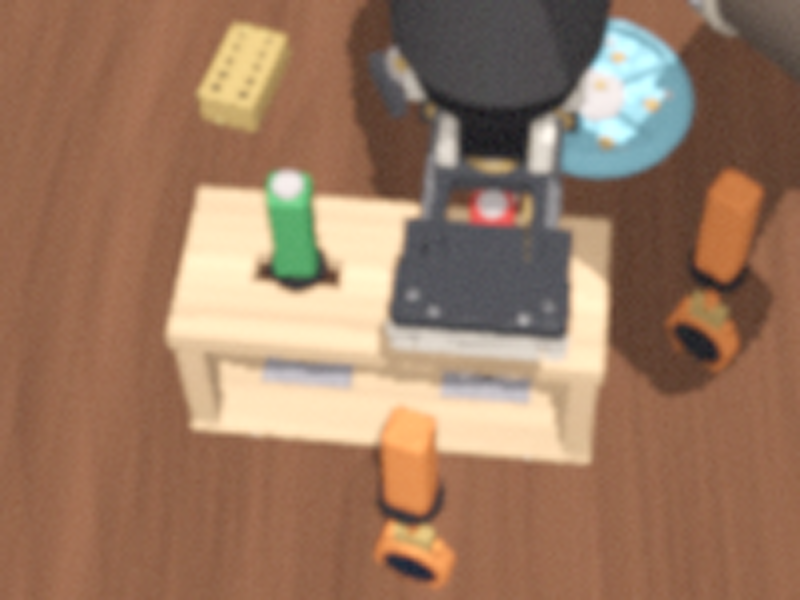

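The red cap shows between the jaws at crop (493,205), full-picture side (323,251). Closing.

```bash
python3 -m handwheel '{"delta_pos":[[0,0,0],[0,0,0],[0,0,0],[0,0,0],[0,0,0],[0,0,0],[0,0,0]],"spin":[0,0,0,0,0,0,0],"jaw":[0.015,0.015,0.015,0.015,0.015,0.015,0.015]}' 30
```

```text
time_s: 13.48
tcp_pos: [499.4, 204.8, 134.0]
tool_rot: [-2.846, 1.571, -2.899]
ft_force: [1.3, 1.1, -1.8]
gripper_width: 20.0
```

```bash
python3 -m handwheel '{"delta_pos":[[-0.004,0,0],[-0.01,0,0],[-0.016,0,0],[-0.016,0,0],[-0.016,0,0],[-0.02,0,0],[-0.02,0,0],[-0.02,0,0],[-0.02,0,0],[-0.02,0,0],[-0.005,0,0],[0,0,0]],"spin":[0,0,0,0,0,0,0,0,0,0,0,0],"jaw":[0.015,0.015,0.015,0.015,0.015,0.015,0.015,0.015,0.015,0.015,0.015,0.015]}' 30
python3 - <<'E'
from h import *
for n in("side","top"):
    im=r.get_image(n)[:,:,::-1];cv2.imwrite(f"pics/{n}8r.png",im)
cv2.imwrite("pics/side8.png",cv2.resize(cv2.imread("pics/side8r.png")[160:310,230:430],None,fx=4,fy=4,interpolation=cv2.INTER_CUBIC))
togo([511.8,-211.5,300],np.radians(8.35)+np.pi/2)
E
```

```text
time_s: 14.98
tcp_pos: [499.3, 204.8, 301.2]
tool_rot: [1.347, 1.57, 1.295]
ft_force: [-0.5, -1.0, -2.0]
gripper_width: 20.2
t 15.07 tcp [499.  204.6 300.3] jawyaw 87.0 tilt 0.07 w 19.9 F [-0.2  0.6 -1.3]
spin -0.198 delta before spin [   0.5 -414.8   34.5] after spin [   0.6 -413.5  -47.8] q [ 0.75  0.1  -0.18 -0.   -1.29 -2.38]
```

View pics/side8.png

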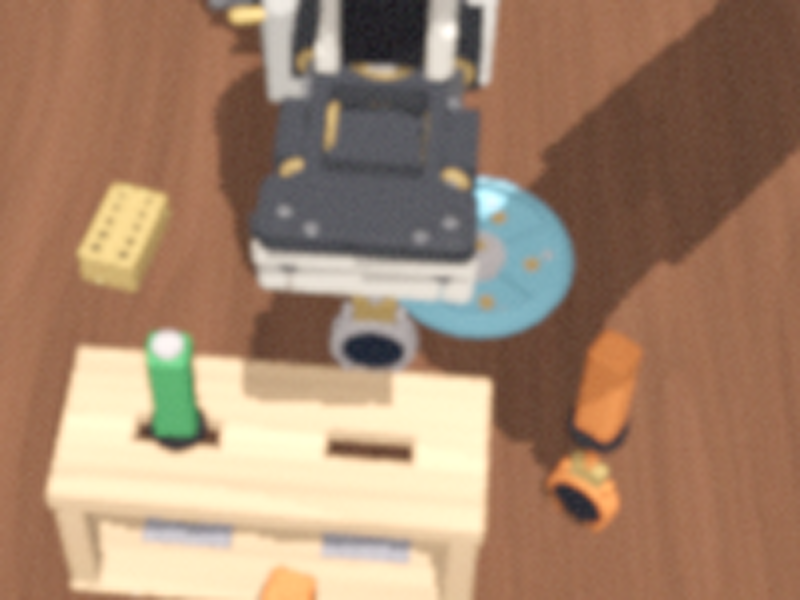

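```bash
python3 -m handwheel '{"delta_pos":[[0,0,0],[0,0,0],[0,-0.018,-0.0048],[0,-0.033,-0.0048],[0,-0.038,-0.0048],[0,-0.038,-0.0048],[0,-0.038,-0.0048],[0,-0.038,-0.0048],[0,-0.038,-0.0048],[0,-0.038,-0.0048],[0,-0.038,-0.0048],[0,-0.038,-0.0046]],"spin":[-0.099,-0.099,0,0,0,0,0,0,0,0,0,0],"jaw":[0.015,0.015,0.015,0.015,0.015,0.015,0.015,0.015,0.015,0.015,0.015,0.015]}' 30
python3 -m handwheel '{"delta_pos":[[0,-0.03,0],[0,-0.02,0],[0,-0.0085,0],[0,0,0],[0,0,0],[0,0,0],[0,0,0],[0,0,0],[0,0,0],[0,0,0]],"spin":[0,0,0,0,0,0,0,0,0,0],"jaw":[0.015,0.015,0.015,0.015,0.015,0.015,0.015,0.015,0.015,0.015]}' 30
python3 - <<'E'
from h import *
for n in("side","top"):
    im=r.get_image(n)[:,:,::-1];cv2.imwrite(f"pics/{n}9r.png",im)
cv2.imwrite("pics/side9.png",cv2.resize(cv2.imread("pics/side9r.png")[40:190,230:430],None,fx=4,fy=4,interpolation=cv2.INTER_CUBIC))
cv2.imwrite("pics/top9.png",cv2.resize(cv2.imread("pics/top9r.png")[120:270,350:550],None,fx=4,fy=4,interpolation=cv2.INTER_CUBIC))
togo([511.8,-211.5,300],np.radians(8.35)+np.pi/2)
E
```

```text
time_s: 16.58
tcp_pos: [502.7, -155.2, 300.7]
tool_rot: [2.919, 1.57, 3.063]
ft_force: [1.8, 0.2, -1.0]
gripper_width: 19.9
time_s: 17.82
tcp_pos: [512.2, -211.3, 301.1]
tool_rot: [-2.269, 1.571, -2.123]
ft_force: [0.3, 0.4, -1.2]
gripper_width: 19.9
t 17.93 tcp [ 512.2 -211.3  301. ] jawyaw 98.35 tilt 0.0 w 19.9 F [ 0.   0.1 -1.7]
spin 0.0 delta before spin [ 1.  -0.1 -0.4] after spin [ 1.  -0.1 -0.4] q [-0.04  0.12 -0.15 -0.   -1.3  -1.39]
```

View pics/side9.png

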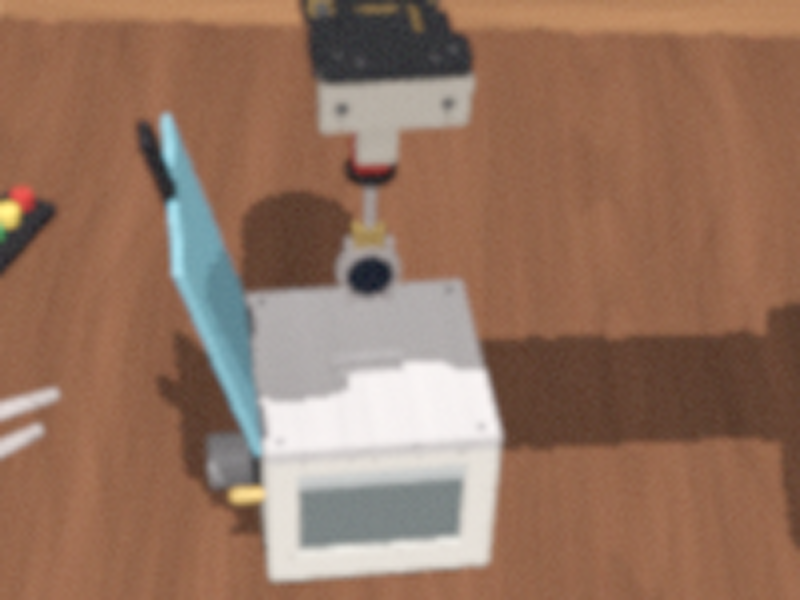

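View pics/top9.png

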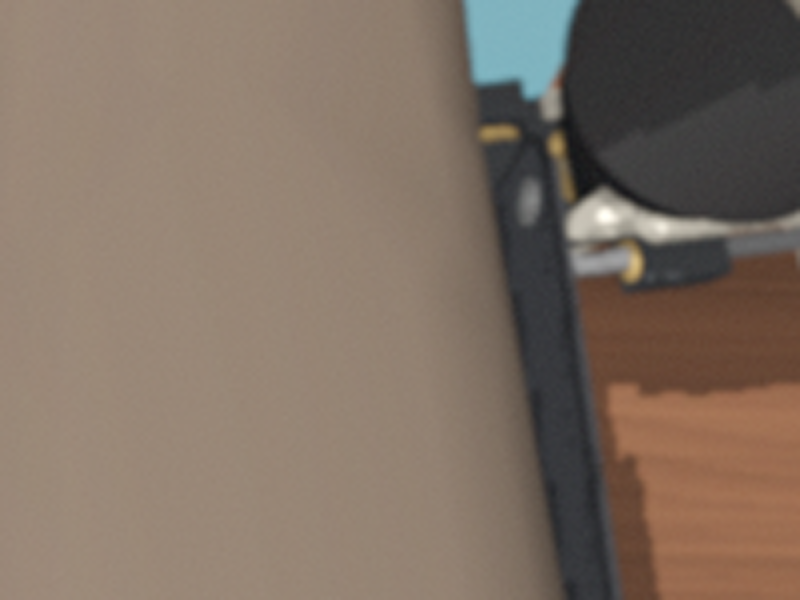

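Run:
```python
from h import *
n=np.array([-np.sin(.1457),np.cos(.1457),0]);bx=np.array([np.cos(.1457),np.sin(.1457),0])
def hit(p,off):
    o,d=ray("side",p);c=np.array([512.2,-211.3,0])+off*n
    return o+d*(n@(c-o))/(n@d)
for nm,p,off in(("dial",(369.5,274),6),("case L",(335,268),0),("case R",(401,266),0),("shankT",(370,190),0),("shankB",(369,220),0),("clampL",(353,236),3.5),("clampR",(385,234),3.5),("collar bottom near",(371,185),16)):
    X=hit((p[0]/4+230-.4,p[1]/4+40-.4),off);print(nm,X.round(1),"along box x rel tcp",round(bx@(X-[512.2,-211.3,0]),1))
```

```text
dial [ 511.8 -205.3  202.3] along box x rel tcp 0.5
case L [ 533.5 -208.2  204. ] along box x rel tcp 21.5
case R [ 492.2 -214.2  202.2] along box x rel tcp -20.2
shankT [ 512.7 -211.2  260. ] along box x rel tcp 0.5
shankB [ 512.9 -211.2  238.4] along box x rel tcp 0.7
clampL [ 522.5 -206.3  229.9] along box x rel tcp 10.9
clampR [ 502.9 -209.1  229.9] along box x rel tcp -8.9
collar bottom near [ 512.  -195.2  274.7] along box x rel tcp 2.2
```

```bash
python3 -m handwheel '{"delta_pos":[[0.012,0,-0.0002],[0.015,0,-0.0002],[0.012,0,0],[0.006,0,0],[0,0,0],[0,0,0],[0,0,0],[0,0,0],[0,0,0]],"spin":[0,0,0,0,0,0,0,0,0],"jaw":[0.015,0.015,0.015,0.015,0.015,0.015,0.015,0.015,0.015]}' 30
python3 - <<'E'
from h import *
im=r.get_image("side")[:,:,::-1];cv2.imwrite(f"pics/side10r.png",im)
cv2.imwrite("pics/side10.png",cv2.resize(im[70:160,270:370],None,fx=8,fy=6.66,interpolation=cv2.INTER_CUBIC) if 0 else cv2.resize(im[80:155,275:365],None,fx=8,fy=8,interpolation=cv2.INTER_CUBIC))
togo([511.8,-211.5,256],np.radians(8.35)+np.pi/2)
for z in(125,):
  for a in((21,7),(21,-7),(-21,7),(-21,-7)):
    c,s=np.cos(.1457),np.sin(.1457);p=proj("side",[511.8+c*a[0]-s*a[1],-211.5+s*a[0]+c*a[1],z]);print(a,((p-[275,80])*8+3.5).round())
E
```

```text
time_s: 19.05
tcp_pos: [511.8, -211.3, 256.2]
tool_rot: [-0.143, 1.571, 0.003]
ft_force: [0.2, 0.3, -1.6]
gripper_width: 19.3
t 19.1 tcp [ 511.8 -211.4  256.2] jawyaw 98.35 tilt 0.01 w 19.8 F [-0.5 -0.4 -0.9]
spin 0.0001 delta before spin [ 0.2 -0.1 -0. ] after spin [ 0.2 -0.1 -0. ] q [-0.04  0.15 -0.22 -0.   -1.2  -1.39]
(21, 7) [315. 424.]
(21, -7) [310. 396.]
(-21, 7) [441. 415.]
(-21, -7) [436. 388.]
```

View pics/side10.png

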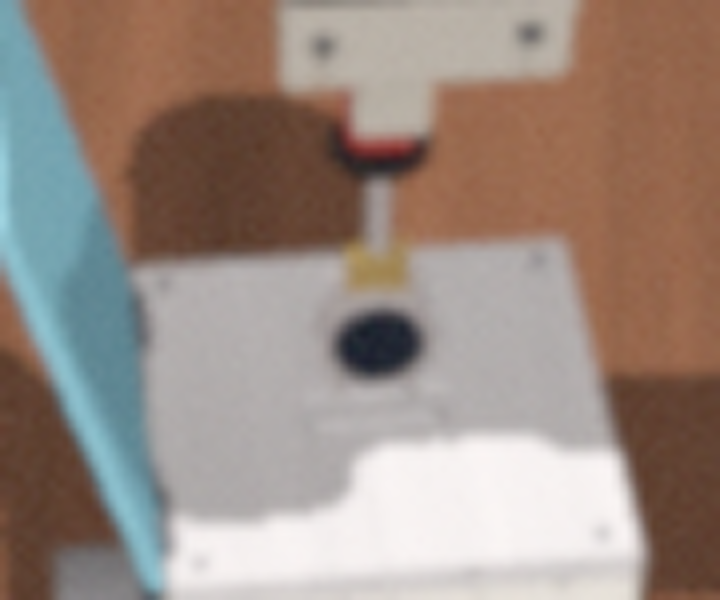

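```bash
python3 -m handwheel '{"delta_pos":[[0.002,0,0],[0.002,0,0],[0.002,0,0],[0.002,0,0],[0.001,0,0],[0,0,0],[0,0,0],[0,0,0]],"spin":[0,0,0,0,0,0,0,0],"jaw":[0.015,0.015,0.015,0.015,0.015,0.015,0.015,0.015]}' 30
python3 - <<'E'
from h import *
togo([511.8,-211.5,171.5],np.radians(8.35)+np.pi/2);o,_=st();print(o["moment"].round(3))
E
```

```text
time_s: 20.1
tcp_pos: [511.8, -211.4, 247.1]
tool_rot: [-0.304, 1.571, -0.158]
ft_force: [0.1, 0.4, -1.9]
gripper_width: 19.8
t 20.1 tcp [ 511.8 -211.4  247.1] jawyaw 98.35 tilt 0.01 w 19.8 F [ 0.1  0.4 -1.9]
spin 0.0001 delta before spin [75.6 -0.1 -0.1] after spin [75.6 -0.1 -0.1] q [-0.04  0.15 -0.24  0.   -1.18 -1.39]
[-0.005 -0.011  0.016]
```

```bash
python3 -m handwheel '{"delta_pos":[[0.001,0,0],[0.001,0,0],[0.001,0,0],[0.001,0,0],[0,0,0],[0,0,0]],"spin":[0,0,0,0,0,0],"jaw":[0.015,0.015,0.015,0.015,0.015,0.015]}' 30
python3 - <<'E'
from h import *
togo([511.8,-211.5,171.5],np.radians(8.35)+np.pi/2);o,_=st();print(o["moment"].round(3))
E
```

```text
time_s: 20.85
tcp_pos: [511.8, -211.4, 243.1]
tool_rot: [-2.455, 1.571, -2.31]
ft_force: [-0.3, 0.3, -0.9]
gripper_width: 20.2
t 20.85 tcp [ 511.8 -211.4  243.1] jawyaw 98.35 tilt 0.0 w 20.2 F [-0.3  0.3 -0.9]
spin 0.0 delta before spin [71.6 -0.1 -0. ] after spin [71.6 -0.1 -0. ] q [-0.04  0.15 -0.25  0.   -1.17 -1.39]
[-0.015 -0.034  0.032]
```

```bash
python3 -m handwheel '{"delta_pos":[[0.001,0,0],[0.001,0,0],[0.001,0,0],[0.001,0,0],[0,0,0],[0,0,0],[0,0,0]],"spin":[0,0,0,0,0,0,0],"jaw":[0.015,0.015,0.015,0.015,0.015,0.015,0.015]}' 30
python3 - <<'E'
from h import *
togo([511.8,-211.5,171.5],np.radians(8.35)+np.pi/2)
F=[]
for i in range(4):
    im=r.get_image("side");o,_=st();F.append(np.r_[o["ft_force"],o["moment"]])
print(np.mean(F,0).round(2))
cv2.imwrite("pics/side11.png",cv2.resize(im[80:155,275:365,::-1],None,fx=8,fy=8,interpolation=cv2.INTER_CUBIC))
E
```

```text
time_s: 21.72
tcp_pos: [511.8, -211.3, 239.1]
tool_rot: [-0.102, 1.571, 0.044]
ft_force: [0.4, 0.3, -0.5]
gripper_width: 19.8
t 21.73 tcp [ 511.8 -211.3  239.1] jawyaw 98.35 tilt 0.01 w 19.8 F [ 0.4  0.3 -0.5]
spin 0.0001 delta before spin [67.6 -0.1 -0.1] after spin [67.6 -0.1 -0.1] q [-0.04  0.16 -0.25 -0.   -1.16 -1.39]
[-0.22 -0.05 -1.19 -0.01 -0.01 -0.  ]
```

View pics/side11.png

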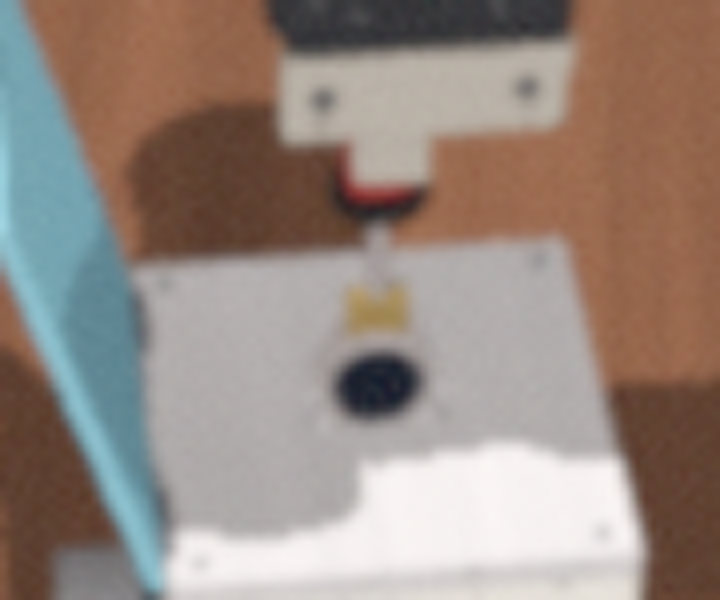

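```bash
python3 -m handwheel '{"delta_pos":[[0.0015,0,0],[0.0015,0,0],[0.0015,0,0],[0.0015,0,0],[0,0,0],[0,0,0]],"spin":[0,0,0,0,0,0],"jaw":[0.015,0.015,0.015,0.015,0.015,0.015]}' 30
python3 - <<'E'
from h import *
F=[]
for i in range(5):
    im=r.get_image("side");o,_=st();F.append(np.r_[o["ft_force"],o["moment"]])
print(np.mean(F,0).round(2))
E
```

```text
time_s: 22.68
tcp_pos: [511.8, -211.4, 233.1]
tool_rot: [2.715, 1.571, 2.861]
ft_force: [-0.2, -0.9, -1.4]
gripper_width: 19.9
[-0.3  -0.15 -1.54  0.01 -0.01 -0.02]
```

```bash
python3 -m handwheel '{"delta_pos":[[0.0015,0,0],[0.0015,0,0],[0.0015,0,0],[0.0015,0,0],[0,0,0],[0,0,0]],"spin":[0,0,0,0,0,0],"jaw":[0.015,0.015,0.015,0.015,0.015,0.015]}' 30
python3 - <<'E'
from h import *
F=[]
for i in range(5):
    im=r.get_image("side");o,_=st();F.append(np.r_[o["ft_force"],o["moment"]])
print(np.mean(F,0).round(2))
E
```

```text
time_s: 23.68
tcp_pos: [511.8, -211.4, 227.1]
tool_rot: [-1.368, 1.571, -1.223]
ft_force: [0.5, 0.2, -0.9]
gripper_width: 19.8
[ 0.04  0.18 -1.55  0.01 -0.02  0.01]
```

```bash
python3 -m handwheel '{"delta_pos":[[0.0015,0,0],[0.0015,0,0],[0.0015,0,0],[0.0015,0,0],[0,0,0],[0,0,0]],"spin":[0,0,0,0,0,0],"jaw":[0.015,0.015,0.015,0.015,0.015,0.015]}' 30
python3 - <<'E'
from h import *
F=[]
for i in range(5):
    im=r.get_image("side");o,_=st();F.append(np.r_[o["ft_force"],o["moment"]])
print(np.mean(F,0).round(2))
togo([511.8,-211.5,171.5],np.radians(8.35)+np.pi/2)
cv2.imwrite("pics/side12.png",cv2.resize(im[80:155,275:365,::-1],None,fx=8,fy=8,interpolation=cv2.INTER_CUBIC))
E
```

```text
time_s: 24.68
tcp_pos: [511.8, -211.4, 221.1]
tool_rot: [-0.356, 1.571, -0.21]
ft_force: [0.5, -0.2, -1.3]
gripper_width: 20.2
[-0.03  0.21 -1.12 -0.    0.01 -0.02]
t 24.93 tcp [ 511.8 -211.3  221.1] jawyaw 98.35 tilt 0.01 w 19.7 F [ 1.1  0.8 -1.3]
spin 0.0001 delta before spin [49.6 -0.2 -0.1] after spin [49.6 -0.2 -0.1] q [-0.04  0.17 -0.28 -0.   -1.12 -1.39]
```

View pics/side12.png

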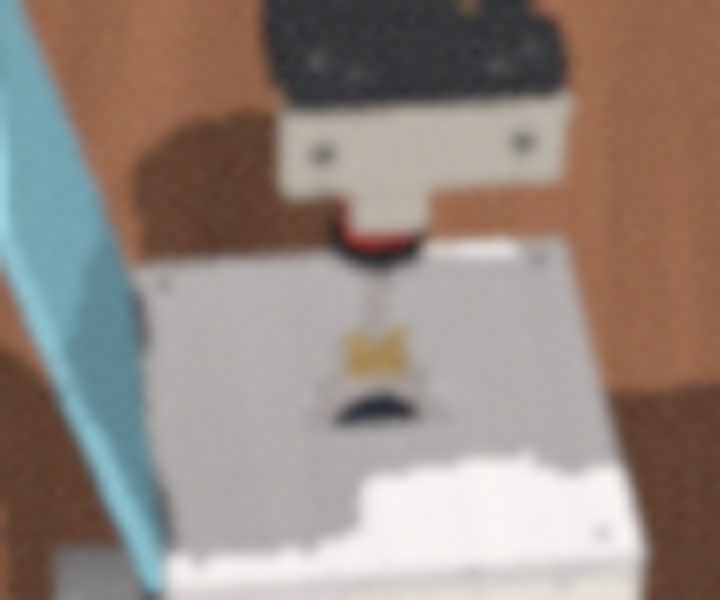

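The case is halfway through the slot: the dial is cut off at the plate, near crop (376,415). No contact force has built up, so I continue.

```bash
python3 -m handwheel '{"delta_pos":[[0.0015,0,0],[0.0015,0,0],[0.0015,0,0],[0.0015,0,0],[0.0015,0,0],[0.0015,0,0],[0.0015,0,0],[0.0015,0,0],[0,0,0]],"spin":[0,0,0,0,0,0,0,0,0],"jaw":[0.015,0.015,0.015,0.015,0.015,0.015,0.015,0.015,0.015]}' 30
python3 -m handwheel '{"delta_pos":[[0.0015,0,0],[0.0015,0,0],[0.0015,0,0],[0.0015,0,0],[0.0015,0,0],[0.0015,0,0],[0.0015,0,0],[0.0015,0,0],[0,0,0]],"spin":[0,0,0,0,0,0,0,0,0],"jaw":[0.015,0.015,0.015,0.015,0.015,0.015,0.015,0.015,0.015]}' 30
```

```text
time_s: 26.05
tcp_pos: [511.7, -211.3, 208.9]
tool_rot: [2.713, 1.571, 2.859]
ft_force: [0.2, -0.5, -0.6]
gripper_width: 20.2
time_s: 27.18
tcp_pos: [511.7, -211.4, 196.9]
tool_rot: [2.909, 1.571, 3.054]
ft_force: [-0.3, -0.5, -1.9]
gripper_width: 20.1
```

```bash
python3 -m handwheel '{"delta_pos":[[0.003,0,0],[0.003,0,0],[0.003,0,0],[0.003,0,0],[0.003,0,0],[0.003,0,0],[0.003,0,0],[0.003,0,0],[0.0015,0,0],[0,0,0],[0,0,0],[0,0,0]],"spin":[0,0,0,0,0,0,0,0,0,0,0,0],"jaw":[0.015,0.015,0.015,0.015,0.015,0.015,0.015,0.015,0.015,0.015,0.015,0.015]}' 30
python3 - <<'E'
from h import *
F=[]
for i in range(6):
    im=r.get_image("side");o,_=st();F.append(np.r_[o["ft_force"],o["moment"]])
print(np.mean(F,0).round(2))
togo([511.8,-211.5,171.5],np.radians(8.35)+np.pi/2)
cv2.imwrite("pics/side13.png",cv2.resize(im[60:185,275:375,::-1],None,fx=4.8,fy=4.8,interpolation=cv2.INTER_CUBIC))
# expected collar bottom nearest pt, collar spans 142..147 if case at 71
print((proj("side",[511.8,-211.5,142])-[275,60])*4.8,(proj("side",[511.8,-211.5,125])-[275,60])*4.8)
for z in(57,71,85):print(((proj("side",[511.8-.87,-205.5,z])-[275,60])*4.8).round())
E
```

```text
time_s: 28.68
tcp_pos: [511.9, -211.4, 171.7]
tool_rot: [-0.245, 1.571, -0.099]
ft_force: [0.6, 0.3, -1.0]
gripper_width: 20.2
[ 0.11  0.13 -1.53 -0.01 -0.   -0.  ]
t 28.98 tcp [ 511.8 -211.3  171.6] jawyaw 98.35 tilt 0.0 w 19.9 F [ 0.4 -0.7 -1.5]
spin 0.0001 delta before spin [ 0.1 -0.2 -0. ] after spin [ 0.1 -0.2 -0. ] q [-0.04  0.21 -0.35 -0.   -1.01 -1.39]
[223.75321675 313.37355877] [223.20502468 337.40218236]
[222. 435.]
[223. 417.]
[223. 399.]
```

View pics/side13.png

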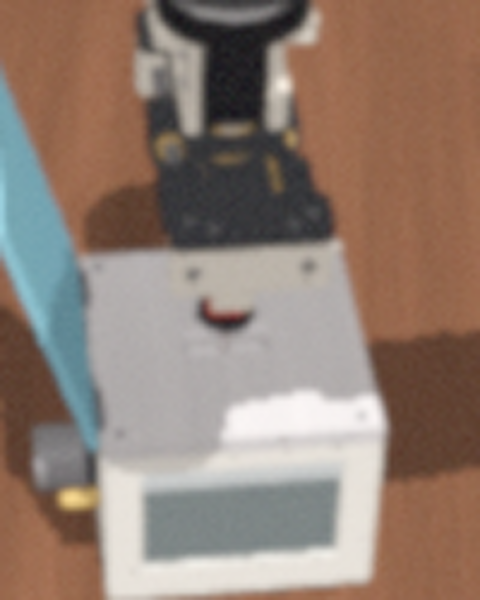

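Run:
```python
from h import *
c,s=np.cos(.1457),np.sin(.1457)
for a in(1.7,1.78,1.85):
    d=-194*np.cos(a)+0; p=[511.8+c*(75+d),-211.5+s*(75+d),125+194*np.sin(a)];q=proj("side",p);print(a,q.round(1))
im=r.get_image("side");cv2.imwrite("pics/side14.png",cv2.resize(im[40:140,230:330,::-1],None,fx=5,fy=5,interpolation=cv2.INTER_CUBIC))
o,d=ray("side",(275+225/4.8-.4,60+329/4.8-.4));k=(-195.5-o[1])/d[1];print("collar bottom near",(o+k*d).round(1))
```

```text
1.7 [279.6  68.4]
1.78 [272.9  69.8]
1.85 [267.3  71.4]
collar bottom near [ 511.8 -195.5  145.9]
```

View pics/side14.png

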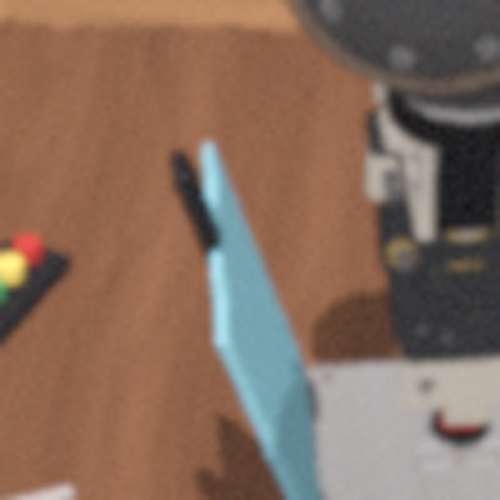

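Run:
```python
from cell import r
o=r.get_obs();print(o["time_s"],o["tcp_pos"],abs(o["joint_vel"]).max(),o["gripper_width"]);print(r.finish_job())
```

```text
29.025 [ 511.79146537 -211.35448022  171.57734785] 0.0021714251683329373 20.050954662432193
the job is handed in; nothing more can be done
None
```

I swung the cover open by its tab onto the stop, lifted the steel case out of the rack by its red handle, and lowered it through the slot. I handed the job in at 29.0 s with the case held at nozzle height; no verdict came back.

**Last checks:**
- **Cover:** the tab tip shows at side pixel (266,71), which matches 1.85 rad.
- **Position:** the TCP was within 0.2 mm sideways of my measured slot centre. That centre rests on camera calibration good to about 2 mm.
- **Attitude:** tool tilt was about 0 and it was turned to the measured slot angle (8.35°). Joint speeds were near zero.
- **Force:** the wrist carried only the holder's weight, about 1.5 N, and no contact force showed during the descent. The grip was 20 mm wide on the 20 mm handle.

**What disagreed or went unseen:**
- **Case height:** my estimates run from about 67 to 75 mm, depending on where the collar sits, against 71 mm wanted. All are within the 9 mm tolerance.
- **Inside the box:** I could not see the case once it was in the chamber, so its final position there is inferred from the tool pose.
- **Other objects:** I did not measure the green-handled holder, tray, movement and brass block again at the end. The arm and holder were kept clear of them, and they looked unmoved in the last pictures that showed them.

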